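Centre the cork float ornament on its display plinth

ROBOT

A 6-joint arm with a two-finger parallel gripper is mounted at the origin on the work surface. World frame = base frame: x ahead of the robot, y to its left, z up, the work surface at z = 0. Lengths are in mm, angles in degrees, forces in N, time in s.
With the tool pointing down it reaches from about 300 to 850 mm from the base axis. Payload 4.2 kg.
Tool frame: the origin (TCP) lies at the very end of the fingers, on their centre line; the grasp point (between the pads) lies 19 mm behind it (env.grasp_offset is the distance from the TCP to the grasp point, in mm); z points along the fingers, y is the line along which they close (so a half turn about z gives the same grasp; the last joint's range is limited). The gripper opens to 91 mm and grips with 3 to 60 N. Pads are 32 mm wide; open, the fingers measure 118 mm over their backs; the gripper's body (76 mm by 178 mm) begins 60 mm behind the grasp point.
Start: joints at [75.115, 18.312, 89.639, -0, 72.044, -1.146], TCP at [136.569, 558.563, 213.976] pointing down, gripper open.
Joint ranges: [-177.97, 177.97], [-48.28, 115.42], [12.27, 149.76], [-77.06, 257.06], [2.81, 150.46], [-146.56, 146.56]. Speed limits (degrees/s): [147.25, 147.25, 180, 180, 180, 180].

INTERFACE

Orientations are given as [roll, pitch, yaw] about the fixed x, y, z axes, in that order (R = Rz(yaw) Ry(pitch) Rx(roll)).
In Python, from workcell import env gives the robot as it stands. The module is installed in compiled form; this text tells all that it offers.
- The arm moves only by the tool send_rows, never from a script. Its argument "motion" is a list of rows, each an object of numbers: "tx", "ty", "tz": the shift along the tool's x, y, z in units of 500 mm (1.0 is 500 mm); "rx", "ry", "rz": the turn, a rotation vector about the tool's x, y, z in units of 30 degrees (1.0 is 30 degrees); "gripper": the closure, from -1 (fully open) to 1 (shut). In form: [{"tx": .., "ty": .., "tz": .., "rx": .., "ry": .., "rz": .., "gripper": ..}, ...]. A call has 1 to 12 rows; each row shifts and turns the commanded pose from where the row before left it, along the tool's axes as they then stand; what a row does not reach is not made up. A row lasts 1/8 s, in which the tool goes at most 62.5 mm and 10.7 degrees, less where a joint would pass 70% of its speed; a pose out of reach is approached as far as the arm can. A call with a number of a shift or a turn outside -1 to 1 is refused whole. A call with a gripper value outside its range is refused whole. The fingers move at their own pace and stop on an object; "grip_force" is the grip in N (left out, the last holds). Time passes only in rows, so rows that do not move let the fingers close. It gives the time, the measured TCP pose, the force, the opening and the grip force at its end, in the units of the state.
- env.state(): the state, without advancing time (a new reading comes with each control period).
- env.grab_frame(name): name is "scene" or "top"; returns a dict with "frame" (384x512x3 uint8, red, green, blue), "vertical_fov" (degrees; the focal length in pixels is half the picture's height over the tangent of half this angle, whatever the lens; pixels are square), "cx", "cy" (the principal point, pixels), "rvec" (rotation vector, rad) and "tvec" (3), from world to camera coordinates, as OpenCV has them. Camera axes: x right, y down, z forward; pixel columns grow to the right and rows downward; lengths in mm; the calibration is good to about 2 mm. A picture is of the moment at which its call begins. There is no depth.
- env.job_done(): hands the job in; it is judged then, once.
The state is a dict: "time_s": time; "qpos": joint angles; "qvel": joint speeds; "effort": joint torques, N m; "ee_pos": TCP position; "ee_rot": TCP orientation; "force": force on the tool from outside, world axes, zero at the start; "torque": the same for the moment, N m; "gripper_width": finger opening in mm; "gripper_force": force on a finger pad.
Only numpy, scipy, OpenCV 4.12 (cv2) and the standard library are available. Lean on these libraries where they do the work, as an engineer would, in place of code of your own. Each camera call takes 0.05 s, during which the arm holds its last target. There are 200 camera calls.

TASK

The cork float ornament stands off to one side of its round wooden display plinth. Nudge it to the middle of the plinth with gentle touches of the fingers: it is top-heavy, so push low down on its foot, do not grip or lift it, and do not let it tip or fall off. Leave it standing upright and still, with the other things on the counter left where they are.

Things in the scene. Friction and masses are not known exactly. Their poses are not given: they have to be found in the camera images.
- float: loose top-heavy float ornament, 62 mm tall, 60-130 g: pale wooden disc foot 40 mm across, 3 to 14 mm above its underside, over a step 32 mm across and 3 mm thick; 10 mm thick stem; cork ball 34 mm across, centred 40 mm up; 6 mm peg on top. Origin at the centre of its underside, z up the stem. A 1 N push low on the foot slides it, and it stops with the push; a push high on the ball tips it
- plinth_top (a point): the centre of the flat top of the round dark wooden plinth: a cylinder 80 mm in diameter and 60 mm tall (86 mm across its lowest 8 mm), fixed to the counter, so this point is 60 mm above the counter; the ornament starts 13 to 20 mm off it, in any direction
- block: the square dark wooden plinth, 80 x 80 x 60 mm, fixed to the counter, with a spool on it; not part of the job; origin at the centre of its underside
- spool: loose bystander: spool of fishing line standing on its end (two black flanges 56 mm across, green line between), 32 mm tall, centred on the square plinth; origin at the centre of its underside
- tub_a: loose bystander: closed round bait tub with white lid, 72 mm diameter, 45 mm tall, on the counter; origin at the centre of its underside
- tub_b: loose bystander: a second tub like tub_a
- bottle: loose bystander: amber bottle with black cap, 64 mm diameter, 170 mm tall, on the counter; origin at the centre of its underside
- lead: loose bystander: dark pear-shaped fishing lead standing on its flat end, 40 mm diameter, 42 mm tall, on the counter; origin at the centre of its underside
- hookbox: loose bystander: flat grey hook box 75 x 50 x 20 mm on the counter; origin at the centre of its underside
- driver: loose bystander: screwdriver about 200 mm long and 30 mm thick lying on the counter to the robot's right

How it is judged (in metres and radians):
At the end, for the whole second after the job is handed in: The ornament stands upright (within 0.06 rad) and at rest on the plinth, its axis within 6 mm of the centre of the plinth's top (horizontal distance between float and plinth_top below 0.006 m and z of float in the frame of plinth_top between -0.004 and 0.004 m and angle between float's own z axis and vertical below 0.06 rad and linear speed of float below 0.02 m/s and angular speed of float below 0.2 rad/s); the robot touches nothing.
It fails at once if the ornament is lifted more than 8 mm off the plinth (z of float in the frame of plinth_top above 0.008 m).
It fails at once if the ornament falls off the plinth (z of float in the frame of plinth_top below -0.01 m).
It fails at once if the ornament tips by more than 0.35 rad (angle between float's own z axis and vertical above 0.35 rad).
It fails at once if the ornament is struck, gripped or pressed with more than 15 N (contact force between any of the arm, the fingers and float above 15 N).
It fails at once if another thing on the counter is moved more than 15 mm (distance of any of spool, tub_a, tub_b, bottle, lead, hookbox, driver from where it was at the start of the episode above 0.015 m).
It also fails if it takes over 45 s, if anything falls off the work surface, if the arm or the gripper's body presses on something with over 40 N, if the wrist force passes 120 N, or if a joint passes its speed limit or range.

## Working session

There is one attempt and no reset: what is moved stays moved. The work goes in short steps, Python scripts to look and compute and a tool call to move; the robot and the scene stay as the last step left them, time stands still between calls to the robot, and variables do not carry over. Pictures are saved under pics/ and viewed, at most 10 in all, crops included, and the job is handed in when it is done.

Besides the shell and the picture viewer there is one more tool, called after "Call:" in YAML: its name, and indented under it one key for each argument. send_rows: Moves the arm, as the interface text tells. Shifts and turns lie within -1 to 1; 1 stands for 500 mm of shift or 30 degrees of turn. Its arguments: {"type":"object","properties":{"motion":{"type":"array"},"grip_force":{"type":"number"}},"required":["motion"]}

```bash
mkdir -p pics
cat > h.py <<'E'
import cv2,numpy as np
from workcell import env
def grab(n,fn=None):
    f=env.grab_frame(n)
    if fn: cv2.imwrite(fn,f["frame"][:,:,::-1])
    return f
def K(f):
    fl=192/np.tan(np.radians(f["vertical_fov"])/2)
    return np.array([[fl,0,f["cx"]],[0,fl,f["cy"]],[0,0,1.]])
def ray(f,u,v,z):
    R=cv2.Rodrigues(np.array(f["rvec"],float))[0];t=np.array(f["tvec"],float).ravel()
    d=R.T@np.linalg.inv(K(f))@[u,v,1];c=-R.T@t
    return c+d*(z-c[2])/d[2]
def proj(f,P):
    return cv2.projectPoints(np.array(P,float).reshape(-1,3),np.array(f["rvec"],float),np.array(f["tvec"],float),K(f),None)[0].reshape(-1,2)
E
python3 - <<'E'
from h import *
for n in("scene","top"):
    f=grab(n,f"pics/{n}0.png"); print(n,f["vertical_fov"],f["cx"],f["cy"],f["rvec"],f["tvec"])
a=[cv2.imread(f"pics/{n}0.png") for n in("scene","top")]
cv2.imwrite("pics/both.png",np.vstack(a)[:,:]) 
print(env.state())
E
```

```text
scene 45.98341906756309 256.27498666821106 202.35866658964684 [ 2.12274328  1.42293969 -0.49269705] [-207.08498565 -380.59283675 1428.86343449]
top 45.6820528034966 264.4190763051989 192.17428767373067 [ 2.13024904 -2.11909489  0.14815732] [ -3.37444374 572.01546792 974.14958668]
{'time_s': 0.1, 'qpos': array([ 7.51160813e+01,  1.83473126e+01,  8.96984805e+01, -1.28693985e-03,
        7.20443839e+01, -1.14306447e+00]), 'qvel': array([ 0.06702645, -0.06651503, -0.28171985,  0.04100246, -0.00571561,
        0.0318643 ]), 'effort': array([ 5.25118539e-04, -4.13331985e+01, -2.32511115e+01,  7.29531026e-02,
        4.21947800e-02, -4.11807036e-05]), 'ee_pos': array([136.44366223, 558.11608128, 213.21736941]), 'ee_rot': array([-1.79909817e+02, -5.75540688e-04,  1.66259543e+02]), 'force': array([-0.03846954,  0.43228899,  0.39043538]), 'torque': array([-0.019381  ,  0.00113469, -0.0218021 ]), 'gripper_force': 0.0, 'gripper_width': 91.21256125788148}
```

View pics/scene0.png

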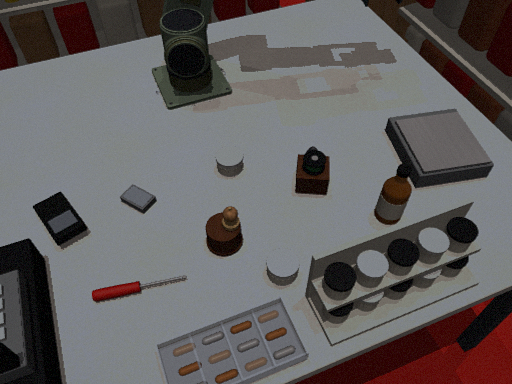

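View pics/top0.png

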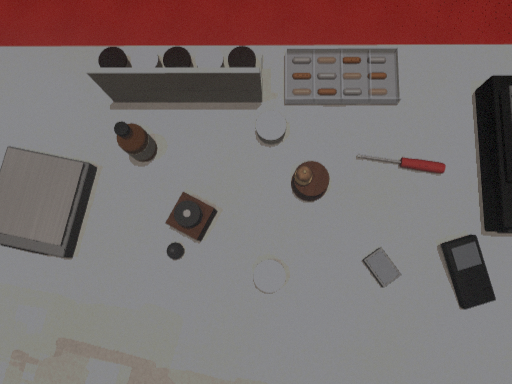

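Both views show the round plinth with the float (scene about (225,232), top about (310,180)). Next are enlarged crops.

Run:
```python
from h import *
f=grab("scene");g=grab("top")
print(proj(f,[[0,0,0],[136,558,214]]),proj(g,[[0,0,0],[136,558,214]]))
a=f["frame"][190:265,190:265,::-1];b=g["frame"][145:220,272:347,::-1]
im=np.hstack([cv2.resize(np.clip(x.astype(float)*1.8,0,255).astype('uint8'),(400,400),interpolation=cv2.INTER_CUBIC) for x in(a,b)])
cv2.imwrite("pics/c.png",im)
for u,v in((310,180),(187,214),(271,127),(270,276)): print(ray(g,u,v,50))
```

```text
[[190.69339822  81.8290072 ]
 [380.61674717   1.51287032]] [[262.84006529 459.83876584]
 [-58.0615142  420.98249989]]
[ 599.45944856 -102.27141815   50.        ]
[521.74303585 171.48812113  50.        ]
[722.60410304 -14.40844528  50.        ]
[387.474391  -13.8755079  50.       ]
```

View pics/c.png

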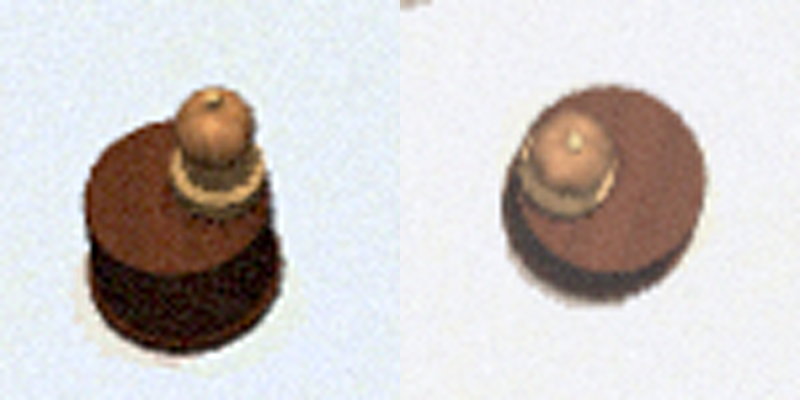

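Top crop: plinth-top ellipse centre at about (612,179), foot centre about (569,167), ball about (573,150). Scene crop: plinth centre about (178,197), foot bottom edge at y≈217 with x from 171 to 265, ball about (214,127).

```bash
cat >> h.py <<'E'
S=400/75
def px(x,y,o): return (x+.5)/S-.5+o[0],(y+.5)/S-.5+o[1]
from scipy.optimize import least_squares
def ext(f,c,r,z):
    a=np.linspace(0,2*np.pi,73)
    p=proj(f,np.c_[c[0]+r*np.cos(a),c[1]+r*np.sin(a),np.full(73,z)])
    return np.array([p[:,0].min(),p[:,0].max(),p[:,1].min(),p[:,1].max()])
E
python3 - <<'E'
from h import *
f=grab("scene");g=grab("top");of=(190,190);og=(272,145)
def e(l,r,t,b,o):
    a=px(l,t,o);c=px(r,b,o);return np.array([a[0],c[0],a[1],c[1]])
P=[(g,e(518,707,85,273,og),[1,1,1,1]),(f,e(86,271,118,273,of),[1,1,1,1])]
F=[(g,e(519-400+400,618,0,217,og),[1,1,0,1]),(f,e(171,265,0,217,of),[1,1,0,0])]
og2=(272-75,145)
def fix(o): return (o[0]-75,o[1])
def solve(L,r,z):
    for sel in ([0],[1],[0,1]):
        s=least_squares(lambda c:np.concatenate([(ext(L[i][0],c,r,z)-L[i][1]-( np.array([-75,-75,0,0]) if L[i][0] is g else 0))*L[i][2] for i in sel]),[600,-100])
        print(sel,s.x,np.round(s.fun,2))
solve(P,40,60);solve(F,20,73)
B=[(g,px(573-400,150,og),100),(f,px(214,127,of),100)]
for h,p,z in B: print("ball",ray(h,*p,z))
for n,h in(("s",f),("t",g)):
    print(n,"cam",-cv2.Rodrigues(np.array(h["rvec"]))[0].T@np.array(h["tvec"]))
E
```

```text
[0] [ 601.96378191 -104.68882289] [-0.37  0.37 -0.09  0.08]
[1] [ 600.61813262 -101.73232343] [-0.46  0.46 -0.13  0.09]
[0, 1] [ 601.46667727 -103.27149603] [-1.01 -0.27  0.13  0.3  -0.99 -0.05  0.35  0.62]
[0] [603.24167514 -85.69813181] [ 0.13 -0.13  0.    0.  ]
[1] [576.15595328 -74.29798079] [-0. -0.  0. -0.]
[0, 1] [603.66679663 -85.11553292] [-0.13 -0.4   0.   -0.19 -0.45 -0.13  0.   -0.  ]
ball [605.58146886 -85.90827478 100.        ]
ball [602.03344354 -84.09865086 100.        ]
s cam [1167.60087656 -246.86416075  897.30267596]
t cam [ 405.61147037  -25.85987203 1054.03562642]
```

Call:
send_rows:
  motion:
    - {"rz": -0.2, "gripper": -1}
    - {"tx": -0.055, "ty": -0.0574, "gripper": -1}
    - {"tx": -0.055, "ty": -0.0574, "gripper": -1}
    - {"tx": -0.055, "ty": -0.0574, "gripper": -1}
    - {"tx": -0.055, "ty": -0.0574, "gripper": -1}
    - {"tx": -0.055, "ty": -0.0574, "gripper": -1}
    - {"tx": -0.055, "ty": -0.0574, "gripper": -1}
    - {"tx": -0.055, "ty": -0.0574, "gripper": -1}
    - {"tx": -0.055, "ty": -0.0574, "gripper": -1}
    - {"tx": -0.055, "ty": -0.0574, "gripper": -1}
    - {"tx": -0.055, "ty": -0.0574, "gripper": -1}

```text
invalid input at $.motion[0]: expected keys tx, ty, tz, rx, ry, rz, gripper
```

Call:
send_rows:
  motion:
    - {"tx": -0.055, "ty": -0.0574, "gripper": -1}
    - {"tx": -0.055, "ty": -0.0574, "gripper": -1}
    - {"tx": -0.055, "ty": -0.0574, "gripper": -1}
    - {"tx": -0.055, "ty": -0.0574, "gripper": -1}
    - {"tx": -0.055, "ty": -0.0574, "gripper": -1}
    - {"tx": -0.055, "ty": -0.0574, "gripper": -1}
    - {"tx": -0.055, "ty": -0.0574, "gripper": -1}
    - {"tx": -0.055, "ty": -0.0574, "gripper": -1}
    - {"tx": -0.055, "ty": -0.0574, "gripper": -1}
    - {"tx": -0.055, "ty": -0.0574, "gripper": -1}
    - {"gripper": -1}
    - {"gripper": -1}

```text
invalid input at $.motion[0]: expected keys tx, ty, tz, rx, ry, rz, gripper
```

Run:
```python
from h import *
s=env.state();print(s)
f=grab("scene");g=grab("top")
a=f["frame"][140:290,150:300,::-1];b=g["frame"][105:255,230:380,::-1]
im=np.hstack([cv2.resize(np.clip(x.astype(float)*1.6,0,255).astype('uint8'),(400,400),interpolation=cv2.INTER_CUBIC) for x in(a,b)])
cv2.imwrite("pics/d.png",im)
```

```text
{'time_s': 0.3, 'qpos': array([ 7.51135039e+01,  1.83280306e+01,  8.96616493e+01,  2.03326488e-04,
        7.20420678e+01, -1.14789984e+00]), 'qvel': array([ 0.03738272, -0.01285619, -0.17693462, -0.06866311, -0.04681083,
       -0.08196128]), 'effort': array([-5.34918327e-04, -4.11939812e+01, -2.31823343e+01,  7.26214168e-02,
        4.16807248e-02, -8.99172892e-05]), 'ee_pos': array([136.53859546, 558.40495063, 213.6603967 ]), 'ee_rot': array([-1.79968263e+02, -8.29356776e-04,  1.66261341e+02]), 'force': array([-0.19794628, -0.31873899, -0.61336265]), 'torque': array([-0.01289597,  0.01840407,  0.02149809]), 'gripper_force': 0.0, 'gripper_width': 91.3443640488802}
```

View pics/d.png

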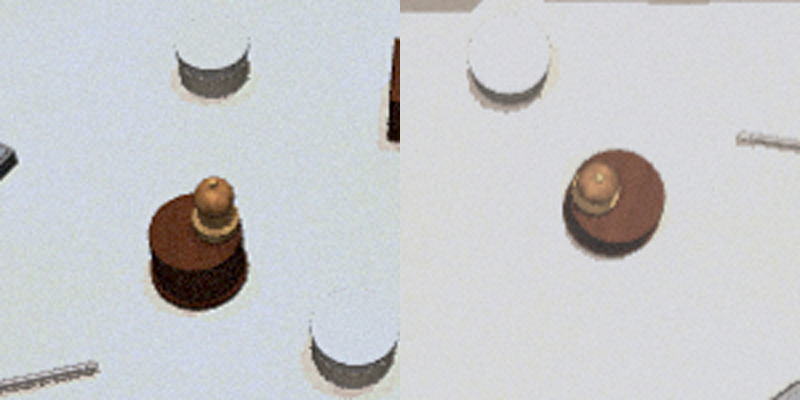

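The arm hasn't moved: rows must contain all seven keys. The picture is the same as before.

Call:
send_rows:
  motion:
    - {"tx": 0, "ty": 0, "tz": 0, "rx": 0, "ry": 0, "rz": -0.2, "gripper": -1}
    - {"tx": -0.055, "ty": -0.0574, "tz": 0, "rx": 0, "ry": 0, "rz": 0, "gripper": -1}
    - {"tx": -0.055, "ty": -0.0574, "tz": 0, "rx": 0, "ry": 0, "rz": 0, "gripper": -1}
    - {"tx": -0.055, "ty": -0.0574, "tz": 0, "rx": 0, "ry": 0, "rz": 0, "gripper": -1}
    - {"tx": -0.055, "ty": -0.0574, "tz": 0, "rx": 0, "ry": 0, "rz": 0, "gripper": -1}
    - {"tx": -0.055, "ty": -0.0574, "tz": 0, "rx": 0, "ry": 0, "rz": 0, "gripper": -1}
    - {"tx": -0.055, "ty": -0.0574, "tz": 0, "rx": 0, "ry": 0, "rz": 0, "gripper": -1}
    - {"tx": -0.055, "ty": -0.0574, "tz": 0, "rx": 0, "ry": 0, "rz": 0, "gripper": -1}
    - {"tx": -0.055, "ty": -0.0574, "tz": 0, "rx": 0, "ry": 0, "rz": 0, "gripper": -1}
    - {"tx": -0.055, "ty": -0.0574, "tz": 0, "rx": 0, "ry": 0, "rz": 0, "gripper": -1}
    - {"tx": -0.055, "ty": -0.0574, "tz": 0, "rx": 0, "ry": 0, "rz": 0, "gripper": -1}

```text
time_s: 1.78
ee_pos: [371.1, 236.1, 214.2]
ee_rot: [180.0, 0.0, 172.3]
force: [0.3, 0.8, -0.0]
gripper_width: 91.0
gripper_force: 0.0
```

Call:
send_rows:
  motion:
    - {"tx": -0.055, "ty": -0.0574, "tz": 0, "rx": 0, "ry": 0, "rz": 0, "gripper": -1}
    - {"tx": -0.055, "ty": -0.0574, "tz": 0, "rx": 0, "ry": 0, "rz": 0, "gripper": -1}
    - {"tx": -0.055, "ty": -0.0574, "tz": 0, "rx": 0, "ry": 0, "rz": 0, "gripper": -1}
    - {"tx": -0.055, "ty": -0.0574, "tz": 0, "rx": 0, "ry": 0, "rz": 0, "gripper": -1}
    - {"tx": -0.055, "ty": -0.0574, "tz": 0, "rx": 0, "ry": 0, "rz": 0, "gripper": -1}
    - {"tx": -0.055, "ty": -0.0574, "tz": 0, "rx": 0, "ry": 0, "rz": 0, "gripper": -1}
    - {"tx": -0.055, "ty": -0.0574, "tz": 0, "rx": 0, "ry": 0, "rz": 0, "gripper": -1}
    - {"tx": -0.055, "ty": -0.0574, "tz": 0, "rx": 0, "ry": 0, "rz": 0, "gripper": -1}
    - {"tx": -0.055, "ty": -0.0574, "tz": 0, "rx": 0, "ry": 0, "rz": 0, "gripper": -1}
    - {"tx": -0.055, "ty": -0.0574, "tz": 0, "rx": 0, "ry": 0, "rz": 0, "gripper": -1}
    - {"tx": 0, "ty": 0, "tz": 0, "rx": 0, "ry": 0, "rz": 0, "gripper": -1}
    - {"tx": 0, "ty": 0, "tz": 0, "rx": 0, "ry": 0, "rz": 0, "gripper": -1}

```text
time_s: 3.28
ee_pos: [603.7, -83.8, 213.6]
ee_rot: [180.0, -0.1, 172.3]
force: [0.3, 0.1, -0.2]
gripper_width: 91.1
gripper_force: 0.0
```

```bash
cat > v.py <<'E'
import sys
from h import *
f=grab("scene");g=grab("top")
a=f["frame"][150:270,165:285,::-1];b=g["frame"][120:240,250:370,::-1]
im=np.hstack([cv2.resize(np.clip(x.astype(float)*1.6,0,255).astype('uint8'),(400,400),interpolation=cv2.INTER_CUBIC) for x in(a,b)])
cv2.imwrite(sys.argv[1],im)
s=env.state();print(s["ee_pos"],s["ee_rot"],s["force"],s["time_s"])
E
python3 v.py pics/e.png
```

```text
[603.63836769 -83.32851219 214.06571793] [ 1.79975972e+02 -2.30466549e-02  1.72311198e+02] [0.71610931 0.71788701 0.96324549] 3.375
```

View pics/e.png

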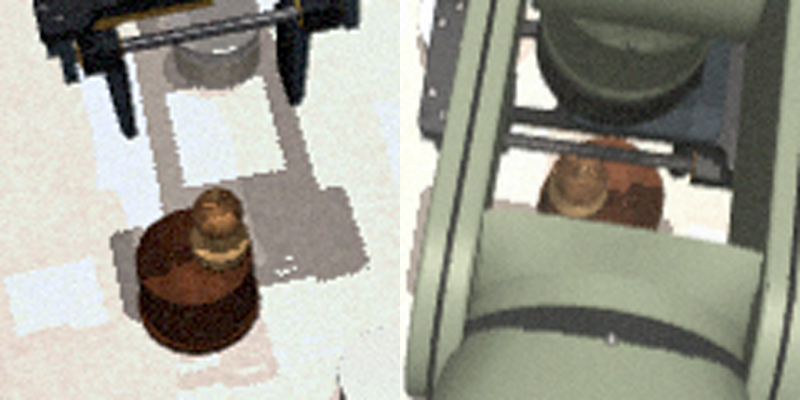

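The fingers straddle the ornament; descending.

Call:
send_rows:
  motion:
    - {"tx": 0, "ty": 0, "tz": 0.03, "rx": 0, "ry": 0, "rz": 0, "gripper": -1}
    - {"tx": 0, "ty": 0, "tz": 0.03, "rx": 0, "ry": 0, "rz": 0, "gripper": -1}
    - {"tx": 0, "ty": 0, "tz": 0.03, "rx": 0, "ry": 0, "rz": 0, "gripper": -1}
    - {"tx": 0, "ty": 0, "tz": 0.03, "rx": 0, "ry": 0, "rz": 0, "gripper": -1}
    - {"tx": 0, "ty": 0, "tz": 0.03, "rx": 0, "ry": 0, "rz": 0, "gripper": -1}
    - {"tx": 0, "ty": 0, "tz": 0.03, "rx": 0, "ry": 0, "rz": 0, "gripper": -1}
    - {"tx": 0, "ty": 0, "tz": 0.03, "rx": 0, "ry": 0, "rz": 0, "gripper": -1}
    - {"tx": 0, "ty": 0, "tz": 0.03, "rx": 0, "ry": 0, "rz": 0, "gripper": -1}
    - {"tx": 0, "ty": 0, "tz": 0.03, "rx": 0, "ry": 0, "rz": 0, "gripper": -1}
    - {"tx": 0, "ty": 0, "tz": 0.024, "rx": 0, "ry": 0, "rz": 0, "gripper": -1}
    - {"tx": 0, "ty": 0, "tz": 0, "rx": 0, "ry": 0, "rz": 0, "gripper": -1}

```text
time_s: 4.75
ee_pos: [603.6, -84.1, 65.7]
ee_rot: [180.0, -0.1, 172.3]
force: [0.3, -0.6, -0.1]
gripper_width: 91.3
gripper_force: 0.0
```

```bash
python3 v.py pics/f.png
```

```text
[604.58246777 -84.31209911  67.11913107] [1.79994183e+02 3.35724919e-02 1.72258654e+02] [-0.07637407  0.15407116  0.75019905] 4.85
```

View pics/f.png

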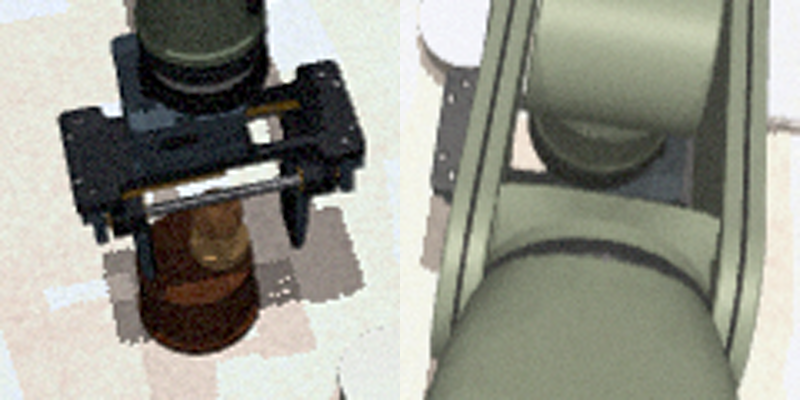

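Call:
send_rows:
  motion:
    - {"tx": 0, "ty": -0.01, "tz": 0, "rx": 0, "ry": 0, "rz": 0, "gripper": -1}
    - {"tx": 0, "ty": -0.01, "tz": 0, "rx": 0, "ry": 0, "rz": 0, "gripper": -1}
    - {"tx": 0, "ty": -0.01, "tz": 0, "rx": 0, "ry": 0, "rz": 0, "gripper": -1}
    - {"tx": 0, "ty": -0.006, "tz": 0, "rx": 0, "ry": 0, "rz": 0, "gripper": -1}
    - {"tx": 0, "ty": -0.004, "tz": 0, "rx": 0, "ry": 0, "rz": 0, "gripper": -1}
    - {"tx": 0, "ty": -0.004, "tz": 0, "rx": 0, "ry": 0, "rz": 0, "gripper": -1}
    - {"tx": 0, "ty": -0.004, "tz": 0, "rx": 0, "ry": 0, "rz": 0, "gripper": -1}
    - {"tx": 0, "ty": -0.004, "tz": 0, "rx": 0, "ry": 0, "rz": 0, "gripper": -1}
    - {"tx": 0, "ty": -0.004, "tz": 0, "rx": 0, "ry": 0, "rz": 0, "gripper": -1}
    - {"tx": 0, "ty": -0.004, "tz": 0, "rx": 0, "ry": 0, "rz": 0, "gripper": -1}

```text
time_s: 6.1
ee_pos: [600.2, -114.0, 66.9]
ee_rot: [180.0, -0.0, 172.3]
force: [0.1, -0.3, -0.2]
gripper_width: 91.3
gripper_force: 0.3
```

Call:
send_rows:
  motion:
    - {"tx": 0, "ty": -0.004, "tz": 0, "rx": 0, "ry": 0, "rz": 0, "gripper": -1}
    - {"tx": 0, "ty": -0.004, "tz": 0, "rx": 0, "ry": 0, "rz": 0, "gripper": -1}
    - {"tx": 0, "ty": -0.004, "tz": 0, "rx": 0, "ry": 0, "rz": 0, "gripper": -1}
    - {"tx": 0, "ty": -0.004, "tz": 0, "rx": 0, "ry": 0, "rz": 0, "gripper": -1}
    - {"tx": 0, "ty": -0.003, "tz": 0, "rx": 0, "ry": 0, "rz": 0, "gripper": -1}
    - {"tx": 0, "ty": 0, "tz": 0, "rx": 0, "ry": 0, "rz": 0, "gripper": -1}
    - {"tx": 0, "ty": 0, "tz": 0, "rx": 0, "ry": 0, "rz": 0, "gripper": -1}

```text
time_s: 6.98
ee_pos: [599.0, -123.5, 66.9]
ee_rot: [-180.0, 0.0, 172.3]
force: [-0.3, -0.4, 0.9]
gripper_width: 91.4
gripper_force: 0.0
```

```bash
python3 v.py pics/g.png
```

```text
[ 598.96722089 -123.42827854   66.94432308] [-1.79999871e+02  4.97342419e-03  1.72265690e+02] [ 0.20635856 -0.30650247 -0.09905106] 7.075
```

View pics/g.png

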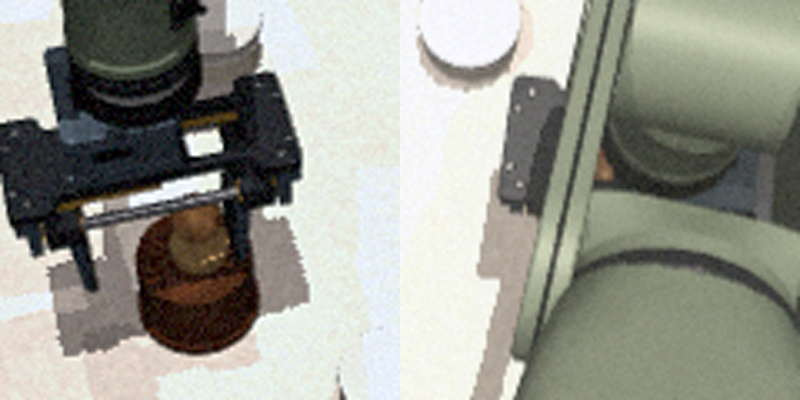

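Scene crop: the ornament stands upright with foot left edge at x≈169 and plinth edges at x≈138 and 259, so it has moved most of the way. I'll check this numerically.

Run:
```python
from h import *
f=grab("scene")
k=400/120
for c in ([600.6,-101.7],[601.5,-103.3]):
    for d in (0,3,6):
        q=[c[0]+.13*d,c[1]+d]
        e=ext(f,q,20,73); p=ext(f,c,40,60); b=proj(f,[*q,100])[0]
        print(c,d,np.round((e-[165,165,150,150])*k,1),np.round((p-[165,165,150,150])*k,1),np.round((b-[165,150])*k,1))
im=np.clip(f["frame"][190:265,190:265,::-1].astype(float)*1.8,0,255).astype('uint8')
cv2.imwrite("pics/i.png",cv2.resize(im,(600,600),interpolation=cv2.INTER_CUBIC))
```

```text
[600.6, -101.7] 0 [162.4 222.3 217.6 266.6] [134.2 252.9 205.3 302.9] [189.7 218. ]
[600.6, -101.7] 3 [166.8 226.7 216.7 265.6] [134.2 252.9 205.3 302.9] [194.2 217. ]
[600.6, -101.7] 6 [171.3 231.2 215.7 264.6] [134.2 252.9 205.3 302.9] [198.7 216.1]
[601.5, -103.3] 0 [160.6 220.5 219.3 268.4] [132.4 251.2 206.9 304.7] [187.8 219.8]
[601.5, -103.3] 3 [165.  225.  218.4 267.4] [132.4 251.2 206.9 304.7] [192.4 218.8]
[601.5, -103.3] 6 [169.4 229.4 217.4 266.4] [132.4 251.2 206.9 304.7] [196.9 217.9]
```

View pics/i.png

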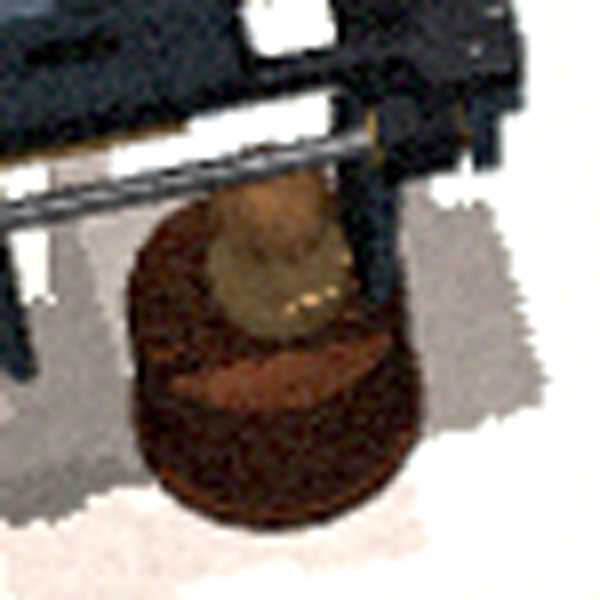

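About 4 mm remains along the push axis and about 0 across it. I'll push 4 mm more, back off 10 mm, then rise.

Call:
send_rows:
  motion:
    - {"tx": 0, "ty": -0.003, "tz": 0, "rx": 0, "ry": 0, "rz": 0, "gripper": -1}
    - {"tx": 0, "ty": -0.003, "tz": 0, "rx": 0, "ry": 0, "rz": 0, "gripper": -1}
    - {"tx": 0, "ty": -0.002, "tz": 0, "rx": 0, "ry": 0, "rz": 0, "gripper": -1}
    - {"tx": 0, "ty": 0, "tz": 0, "rx": 0, "ry": 0, "rz": 0, "gripper": -1}
    - {"tx": 0, "ty": 0, "tz": 0, "rx": 0, "ry": 0, "rz": 0, "gripper": -1}
    - {"tx": 0, "ty": 0.01, "tz": 0, "rx": 0, "ry": 0, "rz": 0, "gripper": -1}
    - {"tx": 0, "ty": 0.02, "tz": 0, "rx": 0, "ry": 0, "rz": 0, "gripper": -1}
    - {"tx": 0, "ty": 0.02, "tz": 0, "rx": 0, "ry": 0, "rz": 0, "gripper": -1}
    - {"tx": 0, "ty": 0, "tz": 0, "rx": 0, "ry": 0, "rz": 0, "gripper": -1}

```text
time_s: 8.25
ee_pos: [601.9, -101.5, 66.9]
ee_rot: [180.0, -0.0, 172.4]
force: [-0.1, -0.4, 0.3]
gripper_width: 91.2
gripper_force: 0.0
```

Call:
send_rows:
  motion:
    - {"tx": 0, "ty": 0, "tz": -0.05, "rx": 0, "ry": 0, "rz": 0, "gripper": -1}
    - {"tx": 0, "ty": 0, "tz": -0.05, "rx": 0, "ry": 0, "rz": 0, "gripper": -1}
    - {"tx": 0, "ty": 0, "tz": -0.05, "rx": 0, "ry": 0, "rz": 0, "gripper": -1}
    - {"tx": 0, "ty": 0, "tz": -0.05, "rx": 0, "ry": 0, "rz": 0, "gripper": -1}
    - {"tx": 0, "ty": 0, "tz": -0.05, "rx": 0, "ry": 0, "rz": 0, "gripper": -1}
    - {"tx": 0, "ty": 0.08, "tz": 0, "rx": 0, "ry": 0, "rz": 0, "gripper": -1}
    - {"tx": 0, "ty": 0.08, "tz": 0, "rx": 0, "ry": 0, "rz": 0, "gripper": -1}
    - {"tx": 0, "ty": 0.08, "tz": 0, "rx": 0, "ry": 0, "rz": 0, "gripper": -1}
    - {"tx": 0, "ty": 0.08, "tz": 0, "rx": 0, "ry": 0, "rz": 0, "gripper": -1}
    - {"tx": 0, "ty": 0.08, "tz": 0, "rx": 0, "ry": 0, "rz": 0, "gripper": -1}
    - {"tx": 0, "ty": 0, "tz": 0, "rx": 0, "ry": 0, "rz": 0, "gripper": -1}

```text
time_s: 9.62
ee_pos: [628.8, 98.1, 191.7]
ee_rot: [180.0, -0.0, 172.5]
force: [-0.4, -0.7, 0.2]
gripper_width: 91.3
gripper_force: 0.0
```

Run:
```python
from h import *
f=grab("scene");g=grab("top")
a=f["frame"][190:265,190:265,::-1];b=g["frame"][145:220,272:347,::-1]
im=np.hstack([cv2.resize(np.clip(x.astype(float)*1.8,0,255).astype('uint8'),(400,400),interpolation=cv2.INTER_CUBIC) for x in(a,b)])
cv2.imwrite("pics/j.png",im);print(env.state()["time_s"])
```

```text
9.725
```

View pics/j.png

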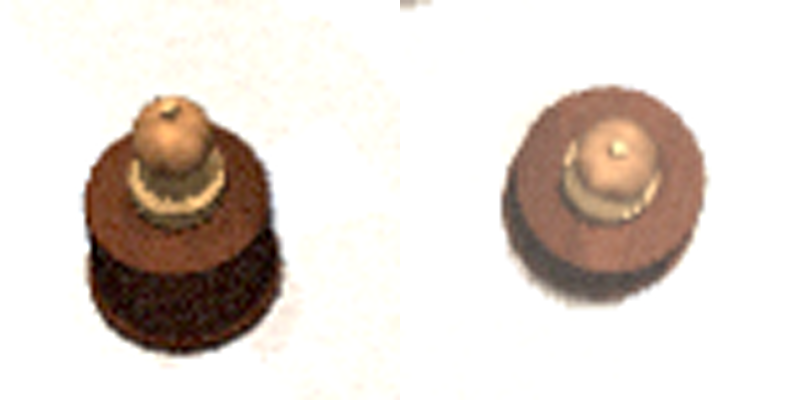

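Upright and near centre. Top crop: foot x 562–663, bottom y≈223, ball (617,160). Scene crop: foot x 129–225, ball (173,135). Now to quantify.

Run:
```python
from h import *
f=grab("scene");g=grab("top");og=(272-75,145);of=(190,190)
for h,c,o,b,(l,r) in((g,[601.96,-104.69],og,(617,160),(562,663)),(f,[600.62,-101.73],of,(173,135),(129,225))):
    print("ball offset",ray(h,*px(*b,o),100)[:2]-c,"foot off px", px((l+r)/2,0,o)[0]-ext(h,c,20,73)[:2].mean())
e=ext(g,[601.96,-104.69],20,73);e2=ext(g,[601.96,-104.69],20,63);print(e[3],e2[3],px(0,223,og)[1])
```

```text
ball offset [-0.4172808   1.26887511] foot off px -0.44733687066855055
ball offset [-1.18659596  0.73654984] foot off px 0.0836564035780043
185.88491761278615 186.6870459121967 186.40625
```

Both views put the offset at about 1 mm, inside the 6 mm tolerance, and the arm is clear.

```bash
python3 -c "
from workcell import env
print(env.job_done())"
```

```text
the job is handed in; nothing more can be done
None
```

The float ornament now stands upright about 1 mm from the plinth's centre by both cameras (limit 6 mm), with the arm clear, and the job is handed in; the hand-in call returned no verdict.

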